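# Make up the head-setting kit and the drill kit

### The arm

A 7-joint arm with a two-finger parallel gripper is mounted at the origin on a cart in front of the work surface, level with it; the furniture and walls round the work are solid. World frame = base frame: x ahead of the robot, y to its left, z up, the work surface at z = 0. Lengths are in m, angles in rad, forces in N, time in s.
With the tool pointing down it reaches from about 0.4 to 0.85 m from the base axis. Payload 10.4 kg.
Tool frame: the origin (TCP) lies midway between the tips of the shut fingers; the grasp point (between the pads) lies 19 mm behind it; z points along the fingers, y is the line along which they close (so a half turn about z gives the same grasp; the last joint's range is limited). The gripper opens to 87 mm and grips with 3 to 60 N. Pads are 19 mm wide; open, the fingers measure 117 mm over their backs; the gripper's body (75 mm by 190 mm) begins 51 mm behind the grasp point.
Start: joints at [1.1, 0.332, -0.065, 1.46, 0.022, 1.35, -0.088], TCP at [0.271, -0.563, 0.183] pointing down, gripper open.
Joint ranges: [-2.6, 2.6], [-0.5, 2.12], [-1.47, 1.34], [0.16, 2.42], [-1.27, 4.41], [0.06, 2.06], [-2.6, 2.6]. Speed limits (rad/s): [2.22, 2.22, 2.79, 2.79, 3.14, 3.14, 3.14].

### API

Orientations are given as a unit quaternion [x, y, z, w].
In Python, from bench import r gives the robot as it stands.
- The arm moves only by the tool apply_moves, never from a script. Its argument "steps" is a list of rows, each a list of 7 numbers: the turn, a rotation vector about the tool's x, y, z in rad, then the shift along the tool's x, y, z in mm, then the opening, from -1 (shut) to 1 (fully open). In form: [[ax, ay, az, x, y, z, claw], ...]. A call has 1 to 20 rows; each row is the pose to reach, as a shift and turn from the pose commanded when the call began, along the tool's axes at that moment; what a row does not reach only later rows make up. A row lasts 1/12 s, in which the tool goes at most 41.7 mm and 7.16 degrees, less where a joint would pass 70% of its speed; a pose out of reach is approached as far as the arm can. A call with a gripper value outside its range is refused whole. The fingers move at their own pace and stop on an object; "force" is the grip in N (left out, the last holds). Time passes only in rows, so rows that repeat a pose let the fingers close. It gives the time, the measured TCP pose, the force, the opening and the grip force at its end, in the units of the state.
- r.read_state(): the state, without advancing time (a new reading comes with each control period).
- r.camera(name): name is "scene" or "top" or "wrist"; returns a dict with "pixels" (420x560x3 uint8, red, green, blue), "z_map" (420x560 float32, m along the optical axis (not along the pixel's ray), 0 where there is no reading), "fovy" (degrees; the focal length in pixels is half the picture's height over the tangent of half this angle, whatever the lens; pixels are square), "cx", "cy" (the principal point, pixels), "position" and "orientation" of the camera in the world. Camera axes: x right, y down, z forward; pixel columns grow to the right and rows downward; lengths in m; the calibration is good to about 2 mm. The wrist camera is an equidistant fisheye: a pixel r from the principal point sees the ray r / f radians off the axis. A picture is of the moment at which its call begins.
- r.close_job(): hands the job in; it is judged then, once.
The state is a dict: "time": time; "joint_positions": joint angles; "joint_vel": joint speeds; "joint_torque": joint torques, N m; "ee_pos": TCP position; "eef_rot": TCP orientation; "ft_force": force on the tool from outside, world axes, zero at the start; "torque": the same for the moment, N m; "width": finger opening in m; "grip_force": force on a finger pad.
Only numpy, scipy, OpenCV 4.12 (cv2) and the standard library are available. Lean on these libraries where they do the work, as an engineer would, in place of code of your own. Each camera call takes 0.05 s, during which the arm holds its last target. There are 200 camera calls.

### The job

Make up two kits in the trays on the bench, from the stock lying in front near the trays (not from the things at the back and far left). Blue tray, for setting club heads: the wooden wedge in the middle pocket and the two glue tubes, red-capped and dark-capped, in the outer pockets, either way round, all lying flat along their pockets. Yellow tray, for the drill: the drill chuck and the dark grease jar, upright, one in each pocket, either way round; leave the glass wax jar with the grey tin lid and the little counter where they stand.

Things in the scene. Friction and masses are not known exactly. Their poses are not given: they have to be found in the camera images.
- blue_tray: Low blue-rimmed tray with a pale grey floor, 130 x 190 mm, fixed to the bench (it cannot be moved). Origin: centre of its underside; z up, y along its 190 mm side. Three equal pockets side by side along y, centred at tray y = -62, 0 and +62 mm, x = 0; each is 122 mm long (along tray x) and 58 mm wide. Pocket floor 4 mm above the bench, dividers 9 mm and rim 10 mm high above the bench.
- yellow_tray: Low yellow-rimmed tray with a pale grey floor, 86 x 168 mm, fixed to the bench (it cannot be moved). Origin: centre of its underside; z up, y along its 168 mm side. Two square pockets of 78 x 78 mm side by side along y, centred at tray y = -41 and +41 mm, x = 0. Pocket floor 4 mm above the bench, dividers 9 mm and rim 10 mm high above the bench.
- red_cap_tube: White glue tube with a red cap, lying flat on the bench, 97 x 34 x 25 mm; rigid, 30 g. Origin: centre of its underside; x along its length, z up; it starts lying roughly away from the robot. To the fingers it is a bar 26 mm wide (along its y) and 25 mm high over its whole length.
- dark_cap_tube: White glue tube with a dark blue-black cap, otherwise the same as the red-capped one: 97 x 34 x 25 mm, origin at the centre of its underside, x along its length, z up; to the fingers a bar 26 mm wide (along its y) and 25 mm high.
- wedge: Brown wooden wedge lying flat, 34 x 100 x 28 mm, about 50 g; its flat top slopes from 28 mm high at its -y end to 8 mm at its +y end (18 mm at the middle). Origin: centre of its underside; y along its 100 mm length, z up; it is 34 mm wide along its x.
- dark_jar: Dark grey round grease jar with a lid, 53 mm diameter, 47 mm high, standing; about 100 g. Origin: centre of its underside, z up along its axis.
- chuck: Dark steel drill chuck standing on its back, with a short light key stub sticking out at one side; 58 mm high, about 380 g. Origin: on its underside, z up; the round body of 42 mm diameter (tapering towards the top) is centred at y = +5 mm, the stub points to -y at 30 mm height and reaches y = -25 mm. Grip the body across its x direction, clear of the stub.
- clear_jar: Bystander: pale glass wax jar with a grey tin lid, 58 mm diameter, 58 mm high, standing loose. Origin: centre of its underside. Not part of either kit: leave it.
- bench_counter: Bystander: small cream bench counter with a display, 38 x 74 x 40 mm, standing loose. Origin: centre of its underside; y along its 74 mm side. Not part of either kit: leave it.
Not all that is in view belongs to the job. Leave any green or orange look-alike of the chuck alone.

How it is judged:
At the end, for the whole second after the job is handed in: Wedge flat on the floor of the blue middle pocket, a tube flat in each blue outer pocket; chuck and dark jar upright, one in each yellow pocket. Each origin within 18 mm (chuck 20 mm along tray y) of its pocket centre, under 2.5 mm above the floor, tilt under 0.08 rad, at rest, released (x of wedge in the frame of blue_tray between -0.018 and 0.018 m and z of wedge in the frame of blue_tray between 0.001 and 0.0065 m and angle between each of wedge, red_cap_tube, dark_cap_tube, dark_jar, chuck's own z axis and vertical below 0.08 rad and linear speed of each of wedge, red_cap_tube, dark_cap_tube, dark_jar, chuck below 0.02 m/s and contact force between each of wedge, red_cap_tube, dark_cap_tube, dark_jar, chuck and the fingers below 0.1 N and y of wedge in the frame of blue_tray between -0.018 and 0.018 m and x of red_cap_tube in the frame of blue_tray between -0.018 and 0.018 m and z of red_cap_tube in the frame of blue_tray between 0.001 and 0.0065 m and (y of red_cap_tube in the frame of blue_tray between -0.08 and -0.044 m or y of red_cap_tube in the frame of blue_tray between 0.044 and 0.08 m) and x of dark_cap_tube in the frame of blue_tray between -0.018 and 0.018 m and z of dark_cap_tube in the frame of blue_tray between 0.001 and 0.0065 m and (y of dark_cap_tube in the frame of blue_tray between -0.08 and -0.044 m or y of dark_cap_tube in the frame of blue_tray between 0.044 and 0.08 m) and x of dark_jar in the frame of yellow_tray between -0.018 and 0.018 m and z of dark_jar in the frame of yellow_tray between 0.001 and 0.0065 m and (y of dark_jar in the frame of yellow_tray between -0.059 and -0.023 m or y of dark_jar in the frame of yellow_tray between 0.023 and 0.059 m) and x of chuck in the frame of yellow_tray between -0.018 and 0.018 m and z of chuck in the frame of yellow_tray between 0.001 and 0.0065 m and (y of chuck in the frame of yellow_tray between -0.061 and -0.021 m or y of chuck in the frame of yellow_tray between 0.021 and 0.061 m)); the robot touches nothing.
It fails at once if the glass wax jar is shifted more than 15 mm or knocked over (distance of clear_jar from where it was at the start of the episode above 0.015 m or angle between clear_jar's own z axis and vertical above 0.3 rad).
It fails at once if the counter is shifted more than 15 mm or knocked over (distance of bench_counter from where it was at the start of the episode above 0.015 m or angle between bench_counter's own z axis and vertical above 0.3 rad).
It also fails if it takes over 120 s, if anything falls off the work surface, if the arm or the gripper's body presses on something with over 40 N, if the wrist force passes 120 N, or if a joint passes its speed limit or range.

## Working session

There is one attempt and no reset: what is moved stays moved. The work goes in short steps, Python scripts to look and compute and a tool call to move; the robot and the scene stay as the last step left them, time stands still between calls to the robot, and variables do not carry over. Pictures are saved under pics/ and viewed, at most 14 in all, crops included, and the job is handed in when it is done.

Besides the shell and the picture viewer there is one more tool, called after "Emit:" as a command line: name --pt "numbers of a row" for each row, then --argument value for the rest. apply_moves: Moves the arm, as the interface text tells. Its arguments: {"type":"object","properties":{"steps":{"type":"array","items":{"type":"array","items":{"type":"number"}}},"force":{"type":"number"}},"required":["steps"]}

```bash
mkdir -p pics; cat > h.py <<'E'
import numpy as np, cv2
from scipy.spatial.transform import Rotation as R
from bench import r
def world(c):
    p=c["pixels"];H,W=p.shape[:2];f=H/2/np.tan(np.radians(c["fovy"])/2)
    v,u=np.mgrid[:H,:W].astype(float);z=c["z_map"]
    P=np.stack([(u-c["cx"])/f*z,(v-c["cy"])/f*z,z],-1)
    return P@R.from_quat(c["orientation"]).as_matrix().T+np.array(c["position"])
def save(c,n,s=None):
    im=c["pixels"][:,:,::-1]
    if s: im=cv2.resize(im,s)
    cv2.imwrite("pics/"+n,im)
E
python3 - <<'E'
from h import *
for n in("top","scene"):
    c=r.camera(n);save(c,n+"0.png",(800,600));np.savez(n+"0.npz",**c)
    print(n,c["position"],c["orientation"],c["fovy"],c["cx"],c["cy"])
print(r.read_state())
E
```

```text
top [0.23655594 0.08656472 1.24844927] [ 0.70320262 -0.70126449  0.08232997 -0.08340244] 48.53871947971138 280.96078941232656 204.22528375459794
scene [-0.28095766  0.59526958  0.83047818] [-0.43868676  0.79193951 -0.3726483   0.20376209] 46.06884457754533 278.8654852947713 197.4400229715581
{'time': 0.1, 'joint_positions': array([ 1.10040291,  0.33278411, -0.06468183,  1.46086045,  0.02161026,
        1.34994027, -0.08849115]), 'joint_vel': array([ 0.0007049 , -0.00268362, -0.00028538, -0.00217633,  0.00030583,
        0.00129   ,  0.00064253]), 'joint_torque': array([ 9.22962354e-04, -6.24545002e+01,  2.36962165e-02, -3.90716636e+01,
       -6.16976456e-02,  3.65798268e-02,  2.01909921e-05]), 'ee_pos': array([ 0.27041176, -0.56301508,  0.18184736]), 'eef_rot': array([ 9.75037993e-01,  2.22037139e-01, -1.81218362e-04, -6.22438038e-04]), 'ft_force': array([-0.42384122, -0.16691844, -0.38634127]), 'torque': array([-0.03647731,  0.01644956,  0.03893009]), 'grip_force': 0.0, 'width': 0.08677261962744037}
```

View pics/top0.png

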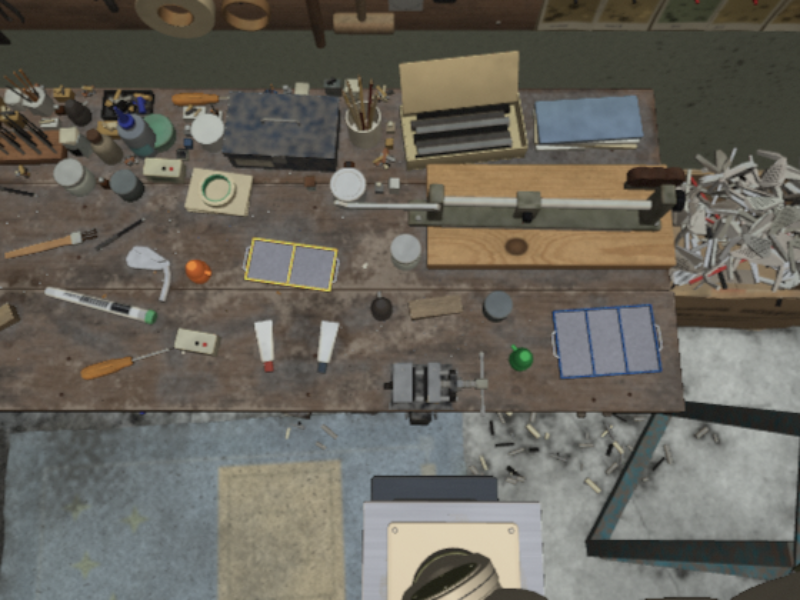

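View pics/scene0.png

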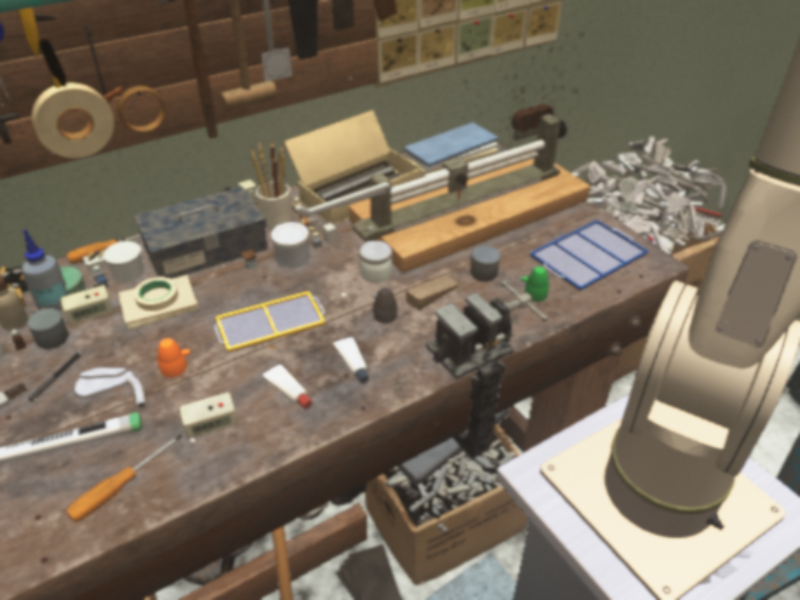

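The top view (800 px scale) shows the yellow tray at (290,264), blue tray (605,341), red tube (264,346), dark tube (327,346), chuck (381,308), wedge (436,308), dark jar (498,306), glass jar (405,250), counter (196,341) and the vise near (430,385). Next I measure these with the depth map.

```bash
python3 - <<'E'
from h import *
c=dict(np.load("top0.npz"));P=world(c);px=c["pixels"];hsv=cv2.cvtColor(px,cv2.COLOR_RGB2HSV)
s=0.7
Z=P[...,2]
print("bench z",[round(float(Z[int(y*s),int(x*s)]),4) for x,y in((350,300),(560,290),(230,310),(480,330))])
def rep(n,m):
    k,l,st,_=cv2.connectedComponentsWithStats(m.astype(np.uint8))
    if k<2: print(n,"none");return
    i=1+st[1:,4].argmax();q=P[l==i];
    rc=cv2.minAreaRect((q[:,:2]*1000).astype(np.float32))
    b=cv2.boxPoints(rc)
    e=sorted([b[1]-b[0],b[2]-b[1]],key=np.linalg.norm)[1]
    print(n,"n",len(q),"ctr",np.round(rc[0],1),"size",np.round(rc[1],1),"long-axis deg",round(float(np.degrees(np.arctan2(e[1],e[0])))%180,1),"z",np.round(np.percentile(q[:,2],[5,50,98]),3),"mean",np.round(q[:,:2].mean(0),4))
def box(x0,y0,x1,y1):
    m=np.zeros(Z.shape,bool);m[int(y0*s):int(y1*s),int(x0*s):int(x1*s)]=1;return m
for n,b in dict(red=(245,310,285,380),dark=(308,310,348,380),chuck=(362,285,400,326),wedge=(402,287,472,328),jar=(478,285,520,326),clear=(385,228,428,275),counter=(170,322,222,362)).items():
    m=box(*b)&(Z>0.006);rep(n,m)
    if n in("chuck","jar","clear"):
        for lo in (.02,.04,.05): rep("  >%g"%lo,box(*b)&(Z>lo))
H=hsv
rep("yellow",box(235,228,350,300)&(abs(H[...,0].astype(int)-27)<6)&(H[...,1]>110))
rep("blue",box(540,295,672,390)&(abs(H[...,0].astype(int)-112)<10)&(H[...,1]>110))
m=box(380,350,492,425)&(Z>0.006);q=P[m];print("vise",q.min(0),q.max(0))
m=box(410,150,690,275)&(Z>0.05);q=P[m];print("rod",q.min(0),q.max(0))
im=px[200:300,150:480,::-1];cv2.imwrite("pics/top_crop.png",cv2.resize(im,None,fx=2.4,fy=2.4,interpolation=cv2.INTER_CUBIC))
E
```

```text
bench z [0.0006, -0.0081, -0.0038, 0.0016]
red n 362 ctr [336.5 244.4] size [366.2  74.1] long-axis deg 46.2 z [0.012 0.018 0.026] mean [0.43   0.3428]
dark n 363 ctr [344.2 184.5] size [281.7  73.2] long-axis deg 27.7 z [0.011 0.018 0.026] mean [0.4289 0.2302]
chuck n 217 ctr [381.5 118.5] size [294.   40.6] long-axis deg 4.6 z [0.017 0.044 0.06 ] mean [0.4938 0.1278]
  >0.02 n 203 ctr [381.4 118.7] size [294.2  38.8] long-axis deg 5.0 z [0.025 0.045 0.06 ] mean [0.4945 0.1281]
  >0.04 n 122 ctr [374.9 116.4] size [281.2  32.6] long-axis deg 5.5 z [0.042 0.053 0.06 ] mean [0.4941 0.1276]
  >0.05 n 81 ctr [374.6 102.2] size [276.7  26.2] long-axis deg 11.9 z [0.051 0.055 0.061] mean [0.4943 0.1281]
wedge n 474 ctr [382.5  31.3] size [101.2 295.3] long-axis deg 178.2 z [0.008 0.018 0.03 ] mean [0.4995 0.029 ]
jar n 367 ctr [374.1 -18.6] size [ 51.8 342.3] long-axis deg 151.2 z [0.015 0.046 0.051] mean [ 0.4968 -0.0857]
  >0.02 n 340 ctr [374.1 -18.6] size [ 51.8 342.3] long-axis deg 151.2 z [0.036 0.046 0.051] mean [ 0.4977 -0.0864]
  >0.04 n 316 ctr [374.1 -18.6] size [ 51.8 342.3] l
[... 417 characters left out ...]
5.1  83. ] size [397.   53.7] long-axis deg 0.2 z [0.051 0.057 0.062] mean [0.6031 0.0836]
  >0.05 n 354 ctr [435.1  82.9] size [397.   53.6] long-axis deg 0.2 z [0.053 0.057 0.062] mean [0.6039 0.0835]
counter n 473 ctr [355.4 294.1] size [475.   57.2] long-axis deg 67.1 z [0.014 0.035 0.041] mean [0.4294 0.4644]
yellow n 284 ctr [590.9 304.5] size [168.9  91.9] long-axis deg 81.4 z [-0.002  0.008  0.015] mean [0.5907 0.3046]
blue n 297 ctr [ 391.6 -139.4] size [163.  523.4] long-axis deg 107.2 z [0.004 0.01  0.015] mean [ 0.4273 -0.2906]
vise [ 0.23655594 -0.07005566  0.00600869] [0.42437931 0.12804795 1.24844927]
rod [ 0.23655594 -0.4051028   0.05001282] [0.80520408 0.08656472 1.24844927]
```

View pics/top_crop.png

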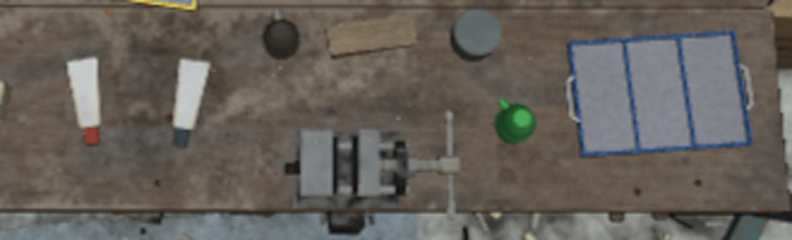

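The crop shows the chuck stub pointing away from the robot (upper left of the body), the wedge lying nearly along world y, and tube caps towards the robot. Missing depth pixels corrupted the first fits, so I refit without them.

```bash
cat > m.py <<'E'
from h import *
c=dict(np.load("top0.npz"));P=world(c);px=c["pixels"];H=cv2.cvtColor(px,cv2.COLOR_RGB2HSV).astype(int)
s=0.7;Z=P[...,2];ok=c["z_map"]>0
def rep(n,m):
    k,l,st,_=cv2.connectedComponentsWithStats((m&ok).astype(np.uint8))
    i=1+st[1:,4].argmax();q=P[l==i];rc=cv2.minAreaRect((q[:,:2]*1000).astype(np.float32));b=cv2.boxPoints(rc)
    e=sorted([b[1]-b[0],b[2]-b[1]],key=np.linalg.norm)[1]
    cc,rad=cv2.minEnclosingCircle((q[:,:2]*1000).astype(np.float32))
    print(n,len(q),"ctr",np.round(rc[0],1),"size",np.round(rc[1],1),"long",round(float(np.degrees(np.arctan2(e[1],e[0])))%180,1),"z",np.round(np.percentile(q[:,2],[5,50,98]),3),"circ",np.round(cc,1),round(rad,1));return q
def box(x0,y0,x1,y1):
    m=np.zeros(Z.shape,bool);m[int(y0*s):int(y1*s),int(x0*s):int(x1*s)]=1;return m
for n,b in dict(red=(245,310,285,380),dark=(308,310,348,380),chuck=(362,285,400,326),wedge=(402,287,472,328),jar=(478,285,520,326),clear=(385,228,428,275),counter=(170,322,222,362),green=(500,340,540,375)).items():
    q=rep(n,box(*b)&(Z>0.006))
    if n=="wedge":
        A=np.c_[q[:,:2],np.ones(len(q))];print(" slope",np.linalg.lstsq(A,q[:,2],rcond=None)[0])
    if n in("chuck","jar","clear"):
        rep(" top",box(*b)&(Z>{"chuck":.045,"jar":.041,"clear":.05}[n]))
    if n=="chuck": rep(" stub",box(*b)&(abs(Z-.028)<.008))
rep("yellow",box(235,228,350,300)&(abs(H[...,0]-27)<6)&(H[...,1]>110))
rep("blue",box(540,295,672,390)&(abs(H[...,0]-112)<10)&(H[...,1]>110))
for n,b,h in (("vise",(380,350,492,425),.006),("rod",(410,150,690,275),.05),("board",(410,150,690,275),.006)):
    q=P[box(*b)&ok&(Z>h)];print(n,np.percentile(q,1,0).round(3),np.percentile(q,99.5,0).round(3))
E
python3 m.py
```

```text
red 360 ctr [427.5 343.7] size [97. 32.] long 11.8 z [0.012 0.018 0.025] circ [428.2 344.3] 49.5
dark 361 ctr [425.6 230.3] size [32.9 97. ] long 174.4 z [0.011 0.018 0.026] circ [426.1 228.1] 49.6
chuck 216 ctr [499.2 130.7] size [45.7 40. ] long 46.4 z [0.017 0.044 0.06 ] circ [502.1 130.1] 26.0
 top 101 ctr [498.9 128.2] size [30.5 26.5] long 0.5 z [0.046 0.054 0.06 ] circ [498.7 128.9] 15.4
 stub 48 ctr [491.8 127.7] size [30.8 39.6] long 99.1 z [0.022 0.029 0.035] circ [497.1 128.2] 20.7
wedge 469 ctr [503.9  26.5] size [36.9 99.9] long 100.8 z [0.008 0.018 0.029] circ [502.8  26.9] 51.7
 slope [ 0.03241558  0.18260163 -0.00394285]
jar 365 ctr [500.3 -88.8] size [51.4 52.6] long 90.5 z [0.015 0.046 0.051] circ [500.7 -89.1] 27.2
 top 310 ctr [500.3 -88.8] size [51.4 52.6] long 90.5 z [0.043 0.046 0.051] circ [500.9 -88.4] 26.8
clear 447 ctr [604.5  83.9] size [57.6 55. ] long 3.2 z [0.018 0.056 0.061] circ [607.5  87.9] 33.7
 top 353 ctr [605.   83.6] size [57.  53.6] long 0.2 z [0.053 0.057 0.062] circ [605.2  83. ] 28.9
counter 469 ctr [433.9 477. ] size [88.9 39. ] long 80.9 z [0.014 0.035 0.041] circ [431.9 477.4] 47.7
green 230 ctr [ 405.8 -131.3] size [41.6 46.5] long 176.2 z [0.015 0.043 0.061] circ [ 406.4 -127.6] 25.2
yellow 284 ctr [590.9 304.5] size [168.9  91.9] long 81.4 z [-0.002  0.008  0.015] circ [591.1 304.4] 93.3
blue 270 ctr [ 440.1 -298.2] size [129.4 194.2] long 93.8 z [0.004 0.01  0.014] circ [ 437.9 -295.7] 112.6
vise [ 0.297 -0.056  0.006] [0.405 0.12  0.092]
rod [ 0.603 -0.397  0.051] [0.714 0.073 0.186]
board [ 0.579 -0.418  0.01 ] [0.818 0.07  0.185]
```

```bash
cat >> h.py <<'E'
def go(x,y,z,yaw,lo=-180):
    """row for TCP target mm, yaw = world angle of tool y (deg), taken mod 180 to nearest turn"""
    s=r.read_state();Q=R.from_quat(s["eef_rot"]);p=np.array(s["ee_pos"])*1000
    d=Q.as_matrix().T@(np.array([x,y,z])-p)
    best=None
    for k in(0,180):
        a=np.radians(yaw+k);Y=np.array([np.cos(a),np.sin(a),0]);Zt=np.array([0,0,-1.]);T=np.stack([np.cross(Y,Zt),Y,Zt],1)
        rv=(Q.inv()*R.from_matrix(T)).as_rotvec()
        print(np.round(rv,3),np.round(d,1),"rows",round(max(np.linalg.norm(d)/41.7,np.degrees(np.linalg.norm(rv))/7.16),1))
    cy=Q.as_matrix()[:,1];print("now",p.round(1),"yaw",np.degrees(np.arctan2(cy[1],cy[0])).round(1),"j",np.round(s["joint_positions"],2),"w",round(s["width"],4),"grip",s["grip_force"],"t",s["time"])
E
cat > m2.py <<'E'
from m import *
v=box(370,340,500,425)&ok
for h in(.03,.05,.07,.08): q=P[v&(Z>h)];print("vise>",h,q.min(0).round(3),q.max(0).round(3))
q=P[box(362,285,400,326)&ok&(Z>.015)];d=q[:,:2]-[.499,.1285];a=np.hypot(*d.T);i=a.argsort()[-6:];print(np.c_[q[i],np.degrees(np.arctan2(d[i,1],d[i,0]))].round(3))
for n,b in(("y",(235,228,350,300)),("b",(540,295,672,390))):
    rep(n+" floor",box(*b)&(H[...,1]<60)&(H[...,2]>110))
E
python3 m2.py | tail -8; python3 -c "
from h import *
go(504,26.5,150,10.8)"
```

```text
[[ 0.522  0.134  0.033 13.921]
 [ 0.525  0.132  0.033  6.862]
 [ 0.525  0.134  0.034 12.601]
 [ 0.526  0.137  0.031 17.889]
 [ 0.528  0.132  0.034  6.247]
 [ 0.528  0.134  0.034 11.474]]
y floor 717 ctr [583.4 264.2] size [76.5 76.7] long 171.4 z [-0.001  0.003  0.008] circ [583.9 264.1] 51.7
b floor 917 ctr [ 435.8 -236. ] size [120.6  57.3] long 4.8 z [0.    0.004 0.009] circ [ 435.8 -234.9] 64.7
[-1.000e-03 -1.000e-03 -1.311e+00] [ 465.8 -430.2   32.4] rows 15.2
[-1.00e-03  1.00e-03  1.83e+00] [ 465.8 -430.2   32.4] rows 15.2
now [ 270.4 -563.   181.8] yaw -64.3 j [ 1.1   0.33 -0.06  1.46  0.02  1.35 -0.09] w 0.0868 grip 0.0 t 0.1
```

Emit:
apply_moves --pt "0 0 -1.311 466 -430 0 1" --pt "0 0 -1.311 466 -430 0 1" --pt "0 0 -1.311 466 -430 0 1" --pt "0 0 -1.311 466 -430 0 1" --pt "0 0 -1.311 466 -430 0 1" --pt "0 0 -1.311 466 -430 0 1" --pt "0 0 -1.311 466 -430 0 1" --pt "0 0 -1.311 466 -430 0 1" --pt "0 0 -1.311 466 -430 0 1" --pt "0 0 -1.311 466 -430 0 1" --pt "0 0 -1.311 466 -430 0 1" --pt "0 0 -1.311 466 -430 0 1" --pt "0 0 -1.311 466 -430 0 1" --pt "0 0 -1.311 466 -430 0 1" --pt "0 0 -1.311 466 -430 0 1" --pt "0 0 -1.311 466 -430 0 1" --pt "0 0 -1.311 466 -430 0 1" --pt "0 0 -1.311 466 -430 0 1" --pt "0 0 -1.311 466 -430 0 1" --force 20

```text
time: 1.68
ee_pos: [0.5042, 0.0246, 0.1822]
eef_rot: [0.638, 0.77, -0.0, -0.0]
ft_force: [0.6, 0.5, -0.1]
width: 0.0869
grip_force: 0.0
```

```bash
python3 m2.py | grep vise; python3 -c "
from h import *
c=r.camera('wrist');save(c,'w1.png');np.savez('w1.npz',**c);print(c['position'],c['orientation'],c['fovy'],c['cx'],c['cy'])
go(503,31,7,10.8)"
```

```text
vise [ 0.297 -0.056  0.006] [0.405 0.12  0.092]
vise> 0.03 [ 0.3   -0.061  0.03 ] [0.411 0.117 0.094]
vise> 0.05 [ 0.3   -0.061  0.05 ] [0.411 0.109 0.094]
vise> 0.07 [ 0.319 -0.06   0.07 ] [0.387 0.103 0.094]
vise> 0.08 [ 0.319 -0.004  0.08 ] [0.387 0.103 0.094]
[0.4871729  0.10704185 0.38364405] [0.98430565 0.09141878 0.01299205 0.15038685] 65.70646984690485 279.69047106037726 208.3294493494962
[-0.001  0.001 -0.003] [  6.9   0.2 175.3] rows 4.2
[1.000e-03 1.000e-03 3.139e+00] [  6.9   0.2 175.3] rows 25.1
now [504.2  24.3 182.3] yaw 10.6 j [ 0.51  0.12 -0.69  1.74  0.08  1.31 -0.01] w 0.0872 grip 0.0 t 1.7333
```

View pics/w1.png

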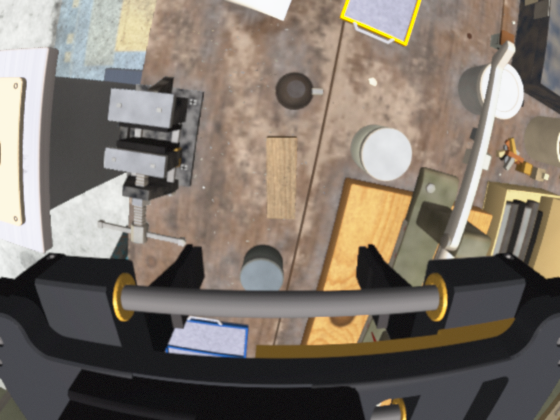

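The wrist view shows the wedge at (282,177), the dark jar at (262,268), the chuck at (295,90) with its stub pointing right, and the glass jar at (385,152). I check these against the wrist depth.

```bash
cat >> h.py <<'E'
def fish(c):
    p=c["pixels"];H,W=p.shape[:2];f=H/2/np.tan(np.radians(c["fovy"])/2)
    v,u=np.mgrid[:H,:W].astype(float);a=u-c["cx"];b=v-c["cy"];rr=np.hypot(a,b)+1e-9;t=np.tan(rr/f)
    z=c["z_map"];P=np.stack([a/rr*t*z,b/rr*t*z,z],-1)
    return P@R.from_quat(c["orientation"]).as_matrix().T+np.array(c["position"])
def rect(P,m,n=""):
    k,l,st,_=cv2.connectedComponentsWithStats(m.astype(np.uint8));i=1+st[1:,4].argmax();q=P[l==i]
    rc=cv2.minAreaRect((q[:,:2]*1000).astype(np.float32));b=cv2.boxPoints(rc);e=max([b[1]-b[0],b[2]-b[1]],key=np.linalg.norm)
    print(n,len(q),np.round(rc[0],1),np.round(rc[1],1),"long",np.degrees(np.arctan2(e[1],e[0])).round(1)%180,"z",np.percentile(q[:,2],[2,50,98]).round(3));return q
E
python3 - <<'E'
from h import *
c=dict(np.load('w1.npz'));P=fish(c);Z=P[...,2]
def bx(a,b,x,y):
    m=np.zeros(Z.shape,bool);m[b:y,a:x]=1;return m
rect(P,bx(255,125,308,230)&(Z>.006),"wedge")
rect(P,bx(268,65,330,117)&(Z>.045),"chuck top")
rect(P,bx(268,65,330,117)&(Z>.012),"chuck all")
rect(P,bx(352,120,415,185)&(Z>.05),"clear")
q=rect(P,bx(235,240,285,288)&(Z>.04)&(Z<.06),"jar")
E
```

```text
wedge 2462 [500.  43.] [ 34.2 130.6] long 99.7 z [0.008 0.018 0.027]
chuck top 682 [495.4 129.4] [36.6 30.3] long 30.3 z [0.046 0.055 0.059]
chuck all 1221 [501.1 132.8] [49.9 41.6] long 30.0 z [0.025 0.049 0.059]
clear 2195 [561.2  82.8] [144.9  57.2] long 3.4 z [0.054 0.057 0.058]
jar 1160 [499.2 -79.6] [51.6 40. ] long 10.8 z [0.042 0.046 0.048]
```

Emit:
apply_moves --pt "0 0 0 7 -1 40 1" --pt "0 0 0 7 -1 80 1" --pt "0 0 0 7 -1 120 1" --pt "0 0 0 7 -1 150 1" --pt "0 0 0 7 -1 165 1" --pt "0 0 0 7 -1 175 1" --pt "0 0 0 7 -1 175 1" --pt "0 0 0 7 -1 175 0" --pt "0 0 0 7 -1 175 -0.5" --pt "0 0 0 7 -1 175 -0.5" --pt "0 0 0 7 -1 175 -0.5" --pt "0 0 0 7 -1 175 -0.5" --pt "0 0 0 7 -1 175 -0.5" --force 20

```text
time: 2.82
ee_pos: [0.5025, 0.0326, 0.008]
eef_rot: [0.638, 0.77, 0.0, 0.0]
ft_force: [-1.0, -0.6, 0.1]
width: 0.0553
grip_force: 0.0
```

Emit:
apply_moves --pt "0 0 0 0 0 0 -1" --pt "0 0 0 0 0 0 -1" --pt "0 0 0 0 0 0 -1" --pt "0 0 0 0 0 0 -1" --pt "0 0 0 0 0 0 -1" --pt "0 0 0 0 0 0 -1" --pt "0 0 0 0 0 0 -1" --pt "0 0 0 0 0 0 -1" --pt "0 0 0 0 0 -60 -1" --pt "0 0 0 0 0 -120 -1" --pt "0 0 0 0 0 -170 -1" --pt "0 0 0 0 0 -170 -1"

```text
time: 3.82
ee_pos: [0.5017, 0.0329, 0.1762]
eef_rot: [0.637, 0.771, -0.0, -0.0]
ft_force: [0.8, -0.1, -0.2]
width: 0.0003
grip_force: 0.0
```

```bash
python3 -c "
from h import *
go(440,-298,178,-86)"
```

```text
[-0.    0.    1.69] [-313.5 -122.6   -1.8] rows 13.5
[-0.    -0.    -1.452] [-313.5 -122.6   -1.8] rows 11.6
now [501.7  32.9 176.2] yaw 10.8 j [ 0.51  0.12 -0.71  1.76  0.08  1.29 -0.03] w 0.0003 grip 0.0 t 3.8167
```

The fingers shut on nothing; I look again.

```bash
cat > look.py <<'E'
from h import *
import sys
c=r.camera('wrist');save(c,sys.argv[1]+'.png');np.savez('last.npz',**c)
E
python3 look.py w2; python3 - <<'E'
from h import *
c=dict(np.load('last.npz'));P=fish(c);Z=P[...,2];ok=c["z_map"]>0
m=np.zeros(Z.shape,bool);m[100:290,245:320]=1
rect(P,m&ok&(Z>.006)&(Z<.032),"wedge")
t=r.camera("top");P=world(t);Z=P[...,2];m=(t["z_map"]>0)&(Z>.006)&(Z<.032)&(abs(P[...,0]-.5)<.06)&(abs(P[...,1]-.02)<.07);rect(P,m,"top wedge")
save(t,"t2.png")
E
```

```text
wedge 2449 [502.7  28.4] [33.9 99.5] long 99.9 z [0.008 0.018 0.027]
top wedge 153 [497.4  60. ] [33.8 31.3] long 10.3 z [0.012 0.024 0.03 ]
```

View pics/w2.png

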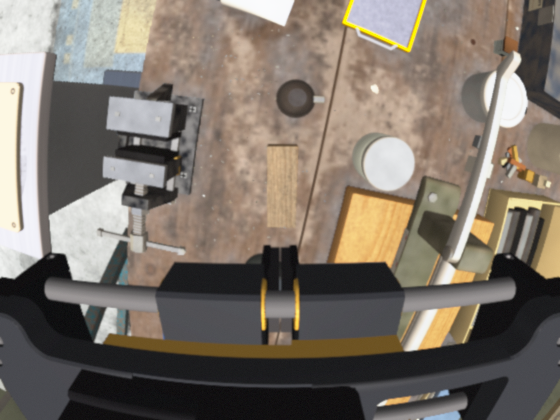

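The wedge is still where it was, at (282,185) in the view, measured at (502.7, 28.4) mm with long axis 99.9°. I grip lower, nearer the thick end, and close before lifting.

```bash
python3 -c "
from h import *
go(498.4,53,4,9.9)"
```

```text
[0.01  0.003 0.015] [ 21.1  -5.3 176.8] rows 4.3
[-0.004  0.016 -3.126] [ 21.1  -5.3 176.8] rows 25.0
now [505.7  33.3 180.9] yaw 10.8 j [ 0.51  0.12 -0.71  1.75  0.08  1.29 -0.03] w 0.0006 grip 0.0 t 3.9167
```

Emit:
apply_moves --pt "0 0 0 0 0 0 1" --pt "0 0 0 0 0 0 1" --pt "0 0 0 0 0 0 1" --pt "0 0 0 0 0 0 1" --pt "0 0 0 0 0 0 1" --pt "0 0 0 0 0 0 1" --pt "0 0 0 0 0 0 1" --pt "0 0 0 0 0 0 1" --pt "0 0 0 0 0 0 1" --pt "0 0 0 0 0 0 1"

```text
time: 4.75
ee_pos: [0.5022, 0.0327, 0.1742]
eef_rot: [0.638, 0.77, 0.0, 0.0]
ft_force: [0.9, -0.1, -0.1]
width: 0.0591
grip_force: 0.0
```

```bash
python3 -c "
from h import *
go(498.4,53,4,9.9)"
```

```text
[0.    0.    0.015] [ 20.7   0.  170.2] rows 4.1
[-0.     0.    -3.126] [ 20.7   0.  170.2] rows 25.0
now [502.2  32.7 174.2] yaw 10.8 j [ 0.51  0.12 -0.71  1.76  0.08  1.29 -0.03] w 0.0591 grip 0.0 t 4.75
```

Emit:
apply_moves --pt "0 0 0.015 21 0 30 1" --pt "0 0 0.015 21 0 70 1" --pt "0 0 0.015 21 0 105 1" --pt "0 0 0.015 21 0 130 1" --pt "0 0 0.015 21 0 150 1" --pt "0 0 0.015 21 0 162 1" --pt "0 0 0.015 21 0 170 1" --pt "0 0 0.015 21 0 170 1" --pt "0 0 0.015 21 0 170 -1" --pt "0 0 0.015 21 0 170 -1" --pt "0 0 0.015 21 0 170 -1" --pt "0 0 0.015 21 0 170 -1" --pt "0 0 0.015 21 0 170 -1" --pt "0 0 0.015 21 0 170 -1" --pt "0 0 0.015 21 0 170 -1" --pt "0 0 0.015 21 0 170 -1" --pt "0 0 0.015 21 0 170 -1" --pt "0 0 0.015 21 0 170 -1" --pt "0 0 0.015 21 0 170 -1" --pt "0 0 0.015 21 0 170 -1" --force 30

```text
time: 6.42
ee_pos: [0.4983, 0.0532, 0.0042]
eef_rot: [0.643, 0.766, -0.0, 0.0]
ft_force: [-0.4, 0.1, 0.2]
width: 0.0152
grip_force: 0.0
```

```bash
python3 look.py w3; python3 -c "
from h import *
go(498.4,53,4,9.9)
t=r.camera('scene');cv2.imwrite('pics/s3.png',cv2.resize(t['pixels'][150:270,220:400,::-1],(720,480)))"
```

```text
[-0.  0.  0.] [-0.3  0.1  0.2] rows 0.0
[-0.    -0.    -3.141] [-0.3  0.1  0.2] rows 25.1
now [498.3  53.3   4.2] yaw 9.9 j [ 0.42  0.33 -0.69  1.94  0.25  0.96 -0.22] w 0.0108 grip 0.0 t 6.4667
```

View pics/w3.png

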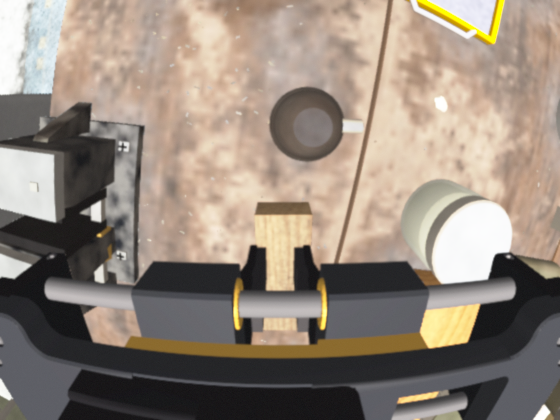

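View pics/s3.png

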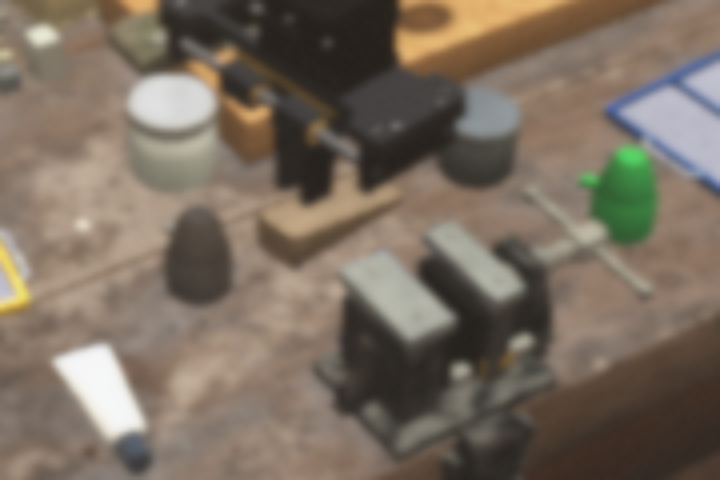

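The fingertips at (258,255) and (305,255) seem to sit above the wedge despite TCP z = 4 mm. I measure the fingertip points in depth.

```bash
python3 - <<'E'
from h import *
c=dict(np.load('last.npz'));P=fish(c);Z=P[...,2];ok=c["z_map"]>0
print("cam",c["position"])
for u,v in((282,225),(282,260),(257,250),(257,258),(257,270),(303,250),(303,258),(303,270),(282,300),(305,125)): print((u,v),P[v,u].round(4),c["pixels"][v,u])
t=r.camera("scene");P2=world(t);Z2=P2[...,2];d=t["pixels"].max(2)<60
m=d&(t["z_map"]>0)&(abs(P2[...,0]-.498)<.05)&(abs(P2[...,1]-.053)<.03)
for h in(0,.01,.02,.03,.04,.05,.06):
    q=P2[m&(abs(Z2-h-.005)<.005)];print(h,len(q),q.min(0).round(3) if len(q) else "",q.max(0).round(3) if len(q) else "")
E
```

```text
cam [0.48224885 0.13585193 0.20565037]
(282, 225) [0.4947 0.0707 0.0262] [239 218 173]
(282, 260) [0.4992 0.0452 0.0203] [231 203 161]
(257, 250) [0.4825 0.0619 0.0472] [29 28 30]
(257, 258) [0.4832 0.0621 0.0571] [33 32 34]
(257, 270) [0.484  0.0625 0.0704] [35 35 36]
(303, 250) [0.5064 0.0674 0.0501] [28 27 28]
(303, 258) [0.5061 0.0663 0.0575] [34 32 35]
(303, 270) [0.5052 0.0663 0.0707] [33 32 35]
(282, 300) [0.4914 0.0863 0.1295] [139 135 136]
(305, 125) [0.4946 0.131  0.0565] [131 123 121]
0 0  
0.01 0  
0.02 0  
0.03 0  
0.04 5 [0.485 0.052 0.046] [0.503 0.064 0.05 ]
0.05 34 [0.482 0.044 0.05 ] [0.505 0.065 0.059]
0.06 30 [0.481 0.044 0.06 ] [0.505 0.065 0.07 ]
```

Both cameras put the fingertips at about z = 44 mm where the state says 4 mm, so the real tips are about 40 mm above the reported TCP. I open, go down 30 mm and re-measure while watching the force.

Emit:
apply_moves --pt "0 0 0 0 0 0 1" --pt "0 0 0 0 0 0 1" --pt "0 0 0 0 0 0 1" --pt "0 0 0 0 0 0 1" --pt "0 0 0 0 0 0 1" --pt "0 0 0 0 0 0 1" --pt "0 0 0 0 0 0 1" --pt "0 0 0 0 0 0 1" --pt "0 0 0 0 0 0 1" --pt "0 0 0 0 0 0 1" --pt "0 0 0 0 0 0 1" --pt "0 0 0 0 0 6 1" --pt "0 0 0 0 0 12 1" --pt "0 0 0 0 0 18 1" --pt "0 0 0 0 0 22 1" --pt "0 0 0 0 0 25 1" --pt "0 0 0 0 0 25 1"

```text
time: 7.98
ee_pos: [0.4977, 0.0533, -0.0216]
eef_rot: [0.643, 0.766, -0.0, -0.001]
ft_force: [-0.3, -0.2, -0.9]
width: 0.087
grip_force: 0.0
```

```bash
cat > tips.py <<'E'
from h import *
s=r.read_state();e=s["ee_pos"]
for n,f in(("wrist",fish),("scene",world)):
    c=r.camera(n);P=f(c);m=(c["pixels"].max(2)<70)&(c["z_map"]>0)&(np.hypot(P[...,0]-e[0],P[...,1]-e[1])<.065)&(P[...,2]>e[2]-.01)&(P[...,2]<e[2]+.075)
    q=P[m];u=q-e;Q=R.from_quat(s["eef_rot"]).as_matrix();l=u@Q
    for side in(-1,1):
        k=l[(l[:,1]*side>0)]
        if len(k)>5: print(n,side,len(k),"tip z",np.percentile(k@Q.T[:,2]+e[2],[0,1,3]).round(4),"tool y",np.percentile(k[:,1],[2,98]).round(4),"tool x",np.percentile(k[:,0],[2,98]).round(4))
print(e,s["width"],s["ft_force"])
E
python3 tips.py
```

```text
wrist -1 998 tip z [0.0181 0.0196 0.0209] tool y [-0.0541 -0.045 ] tool x [-0.0049  0.0134]
wrist 1 1012 tip z [0.0176 0.0196 0.0207] tool y [0.0412 0.0507] tool x [-0.0048  0.0132]
scene -1 53 tip z [0.0247 0.0255 0.0263] tool y [-0.0547 -0.0464] tool x [-0.0083  0.013 ]
scene 1 66 tip z [0.0173 0.0188 0.021 ] tool y [0.0412 0.0494] tool x [-0.0075  0.0129]
[ 0.49771587  0.05328348 -0.0216454 ] 0.08695143030043279 [-0.25978647 -0.1605993  -0.9035431 ]
```

The measured offset is 39.5 mm in z, plus about (+4, −2) mm in tool x and y. I put that in the helper and go down 13 mm more.

Emit:
apply_moves --pt "0 0 0 0 0 5 1" --pt "0 0 0 0 0 10 1" --pt "0 0 0 0 0 13 1" --pt "0 0 0 0 0 13 -1" --pt "0 0 0 0 0 13 -1" --pt "0 0 0 0 0 13 -1" --pt "0 0 0 0 0 13 -1" --pt "0 0 0 0 0 13 -1" --pt "0 0 0 0 0 13 -1" --pt "0 0 0 0 0 13 -1" --pt "0 0 0 0 0 13 -1" --pt "0 0 0 0 0 13 -1" --pt "0 0 0 0 0 13 -1" --pt "0 0 0 0 0 13 -1" --pt "0 0 0 0 0 13 -1" --pt "0 0 0 0 0 13 -1" --force 30

```text
time: 9.42
ee_pos: [0.4984, 0.0533, -0.0337]
eef_rot: [0.643, 0.766, 0.0, 0.0]
ft_force: [0.3, -0.7, 0.6]
width: 0.0335
grip_force: 29.9
```

```bash
sed -i 's|d=Q.as_matrix().T@(np.array(\[x,y,z\])-p)|p=p+Q.as_matrix()@OFF;k0=None|; s|^def go|OFF=np.array([4,-2,-39.5]) # real finger tips in the reported tool frame, mm\ndef go|' h.py
python3 - <<'E'
s=open('h.py').read()
s=s.replace(";k0=None","")
s=s.replace("        rv=(Q.inv()","        d=Q.as_matrix().T@(np.array([x,y,z])-T@OFF-p+Q.as_matrix()@OFF)\n        rv=(Q.inv()")
open('h.py','w').write(s)
E
python3 -c "
from h import *
go(440,-298,150,-86)"
```

```text
[ 0.    -0.     1.674] [-337.6 -122.2 -144.2] rows 13.4
[ 0.     0.    -1.468] [-334.4 -113.8 -144.2] rows 11.7
now [495.7  56.9   5.8] yaw 9.9 j [ 0.39  0.39 -0.66  1.97  0.31  0.89 -0.26] w 0.0335 grip 29.862560655456036 t 9.4167
```

```bash
python3 -c "
from h import *
go(469,-296,150,-86)"
```

```text
[ 0.    -0.     1.674] [-340.6  -93.2 -144.2] rows 13.4
[ 0.     0.    -1.468] [-337.5  -84.9 -144.2] rows 11.7
now [495.7  56.9   5.8] yaw 9.9 j [ 0.39  0.39 -0.66  1.97  0.31  0.89 -0.26] w 0.0335 grip 29.862560655456036 t 9.4167
```

Emit:
apply_moves --pt "0 0 0 0 0 -40 -1" --pt "0 0 0 0 0 -80 -1" --pt "0 0 0 0 0 -120 -1" --pt "0 0 0 -20 -5 -144 -1" --pt "0 0 1.674 -341 -93 -144 -1" --pt "0 0 1.674 -341 -93 -144 -1" --pt "0 0 1.674 -341 -93 -144 -1" --pt "0 0 1.674 -341 -93 -144 -1" --pt "0 0 1.674 -341 -93 -144 -1" --pt "0 0 1.674 -341 -93 -144 -1" --pt "0 0 1.674 -341 -93 -144 -1" --pt "0 0 1.674 -341 -93 -144 -1" --pt "0 0 1.674 -341 -93 -144 -1" --pt "0 0 1.674 -341 -93 -144 -1" --pt "0 0 1.674 -341 -93 -144 -1" --pt "0 0 1.674 -341 -93 -144 -1" --pt "0 0 1.674 -341 -93 -144 -1" --pt "0 0 1.674 -341 -93 -144 -1" --pt "0 0 1.674 -341 -93 -144 -1" --pt "0 0 1.674 -341 -93 -144 -1"

```text
time: 11.08
ee_pos: [0.4653, -0.2985, 0.1101]
eef_rot: [0.999, 0.036, -0.0, -0.0]
ft_force: [-0.1, 0.2, 0.0]
width: 0.0339
grip_force: 29.9
```

```bash
python3 look.py w4; python3 -c "
from h import *
go(469,-296,11,-86)"; python3 tips.py
```

```text
[-0.     0.     0.002] [-1.000e-01 -2.000e-01  1.386e+02] rows 3.3
[-0.    -0.    -3.139] [  7.9  -4.2 138.6] rows 25.1
now [ 469.2 -296.2  149.6] yaw -85.9 j [ 0.75  0.24 -0.3   1.74  0.08  1.17 -1.07] w 0.0339 grip 29.865081614116207 t 11.1333
wrist -1 601 tip z [0.1509 0.1525 0.1543] tool y [-0.0286 -0.0186] tool x [-0.0033  0.0097]
wrist 1 609 tip z [0.1497 0.1524 0.1536] tool y [0.0152 0.0249] tool x [-0.0026  0.0098]
scene -1 79 tip z [0.1497 0.1523 0.1538] tool y [-0.0301 -0.0164] tool x [-0.0133  0.0102]
scene 1 42 tip z [0.1658 0.166  0.1668] tool y [0.0133 0.0242] tool x [-0.0118  0.0042]
[ 0.46532597 -0.29849693  0.11010971] 0.033888535241923666 [-0.22182854 -0.46075339  0.14411798]
```

View pics/w4.png

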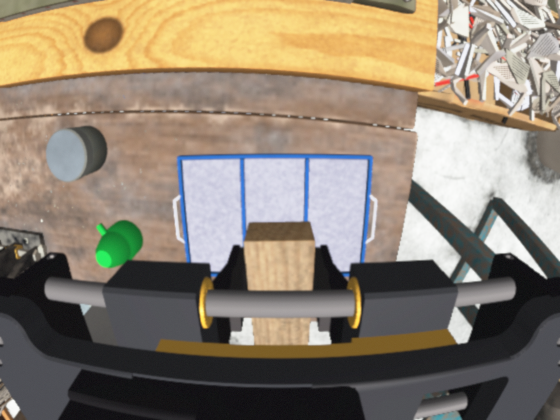

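The view shows the wedge held at (280,280), in line with the middle pocket centred near (275,210), and the tray square to it. I lower and release it.

Emit:
apply_moves --pt "0 0 0 0 0 40 -1" --pt "0 0 0 0 0 80 -1" --pt "0 0 0 0 0 110 -1" --pt "0 0 0 0 0 128 -1" --pt "0 0 0 0 0 135 -1" --pt "0 0 0 0 0 138 -1" --pt "0 0 0 0 0 138 -1" --pt "0 0 0 0 0 138 -1" --pt "0 0 0 0 0 138 0" --pt "0 0 0 0 0 138 0" --pt "0 0 0 0 0 138 0" --pt "0 0 0 0 0 138 0" --pt "0 0 0 0 0 110 0" --pt "0 0 0 0 0 70 1" --pt "0 0 0 0 0 30 1" --pt "0 0 0 0 0 0 1" --pt "0 0 0 0 0 0 1"

```text
time: 12.65
ee_pos: [0.4688, -0.3004, 0.1174]
eef_rot: [0.999, 0.035, 0.004, 0.003]
ft_force: [1.6, -0.4, 0.2]
width: 0.0625
grip_force: 0.0
```

```bash
cat > chk.py <<'E'
from h import *
t=r.camera("top");P=world(t);Z=P[...,2];ok=t["z_map"]>0
def at(n,x,y,lo,hi,rad=.075):
    m=ok&(Z>lo)&(Z<hi)&(np.hypot(P[...,0]-x,P[...,1]-y)<rad)
    try: return rect(P,m,n)
    except Exception as e: print(n,"none")
E
python3 - <<'E'
from chk import *
at("wedge",.44,-.298,.0155,.04,.06)
c=r.camera("wrist");P=fish(c);Z=P[...,2]
m=(c["z_map"]>0)&(Z>.013)&(Z<.04)&(np.hypot(P[...,0]-.44,P[...,1]+.298)<.07);rect(P,m,"w wedge")
save(c,"w5.png")
go(499,128.5,160,100)
E
```

```text
wedge 294 [ 430.5 -302.6] [74.5 35.6] long 5.6 z [0.016 0.021 0.029]
w wedge 3079 [ 438.9 -299.6] [96.4 34.1] long 4.9 z [0.013 0.023 0.031]
[-3.000e-03 -3.000e-03  3.037e+00] [  66.4 -426.7   -9.6] rows 24.3
[ 0.002 -0.002 -0.105] [  58.8 -421.9   -9.6] rows 10.2
now [ 469.9 -296.8  151.1] yaw -86.0 j [ 0.75  0.24 -0.3   1.73  0.08  1.17 -1.07] w 0.0702 grip 0.0 t 12.75
```

Emit:
apply_moves --pt "0 0 -0.105 59 -422 -9 1" --pt "0 0 -0.105 59 -422 -9 1" --pt "0 0 -0.105 59 -422 -9 1" --pt "0 0 -0.105 59 -422 -9 1" --pt "0 0 -0.105 59 -422 -9 1" --pt "0 0 -0.105 59 -422 -9 1" --pt "0 0 -0.105 59 -422 -9 1" --pt "0 0 -0.105 59 -422 -9 1" --pt "0 0 -0.105 59 -422 -9 1" --pt "0 0 -0.105 59 -422 -9 1" --pt "0 0 -0.105 59 -422 -9 1" --pt "0 0 -0.105 59 -422 -9 1" --pt "0 0 -0.105 59 -422 -9 1" --force 40

```text
time: 13.83
ee_pos: [0.494, 0.1264, 0.1179]
eef_rot: [0.996, 0.088, -0.001, 0.0]
ft_force: [-0.2, -0.3, -0.4]
width: 0.0876
grip_force: 0.0
```

```bash
python3 -c "
from h import *
c=r.camera('wrist');P=fish(c);Z=P[...,2]
near=(c['z_map']>0)&(np.hypot(P[...,0]-.5,P[...,1]-.1285)<.045)
q=rect(P,near&(Z>.012)&(Z<.062),'chuck all');rect(P,near&(Z>.045)&(Z<.062),'top')
w=np.hypot(q[:,0]-.499,q[:,1]-.1285);print(q[w.argsort()[-5:]].round(3))
print((q[:,0]).min(),q[:,1].min(),q[:,1].max())
save(c,'w6.png')
go(499,128.5,6,100)"
```

```text
chuck all 1701 [505.2 130.9] [41.4 45.3] long 178.7 z [0.019 0.047 0.058]
top 908 [498.8 131.3] [29.7 29. ] long 48.9 z [0.046 0.055 0.058]
[[0.527 0.139 0.031]
 [0.527 0.138 0.028]
 [0.528 0.137 0.028]
 [0.527 0.138 0.032]
 [0.527 0.139 0.028]]
0.4822446076132866 0.11028768243152162 0.15177891115665523
[ 3.000e-03 -1.000e-03  3.141e+00] [  9.6  -4.5 151.5] rows 25.1
[ 0.     0.002 -0.   ] [  1.6  -0.5 151.5] rows 3.6
now [497.9 127.9 157.5] yaw -80.0 j [ 0.26  0.19 -0.65  1.82  0.12  1.18 -1.83] w 0.0871 grip 0.0 t 13.8833
```

View pics/w6.png

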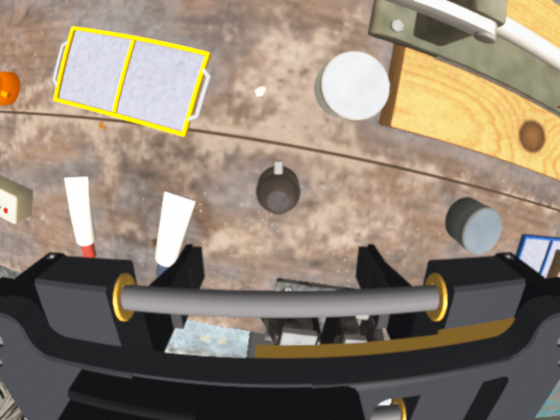

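The chuck at (278,190) has its stub pointing straight up at (278,165), which is square to the closing line, and its centre measures (499,131). I grip it.

Emit:
apply_moves --pt "0 0 0 2 -3 40 1" --pt "0 0 0 2 -3 80 1" --pt "0 0 0 2 -3 110 1" --pt "0 0 0 2 -3 132 1" --pt "0 0 0 2 -3 144 1" --pt "0 0 0 2 -3 149 1" --pt "0 0 0 2 -3 149 1" --pt "0 0 0 2 -3 149 -1" --pt "0 0 0 2 -3 149 -1" --pt "0 0 0 2 -3 149 -1" --pt "0 0 0 2 -3 149 -1" --pt "0 0 0 2 -3 149 -1" --pt "0 0 0 2 -3 149 -1" --pt "0 0 0 2 -3 149 -1" --pt "0 0 0 2 -3 149 -1" --pt "0 0 0 2 -3 149 -1" --pt "0 0 0 2 -3 149 -1" --pt "0 0 0 2 -3 149 -1" --pt "0 0 0 2 -3 149 -1" --force 50

```text
time: 15.47
ee_pos: [0.4963, 0.1295, -0.0297]
eef_rot: [0.996, 0.087, -0.0, 0.0]
ft_force: [0.3, -2.8, 2.7]
width: 0.0407
grip_force: 50.0
```

```bash
python3 -c "
from h import *
go(591,345,120,100)
go(591,345,120,81.4)"
```

```text
[-0.000e+00  1.000e-03 -3.142e+00] [ 134.7 -197.7 -110.3] rows 25.1
[0. 0. 0.] [ 126.7 -193.7 -110.3] rows 6.1
now [499.9 132.2   9.8] yaw -80.0 j [ 0.18  0.39 -0.6   1.94  0.28  0.9  -1.96] w 0.0407 grip 50.012649970376515 t 15.4667
[ 0.000e+00  1.000e-03 -2.817e+00] [ 135.1 -196.3 -110.3] rows 22.5
[ 0.    -0.     0.325] [ 126.2 -195.1 -110.3] rows 6.2
now [499.9 132.2   9.8] yaw -80.0 j [ 0.18  0.39 -0.6   1.94  0.28  0.9  -1.96] w 0.0407 grip 50.012649970376515 t 15.4667
```

Emit:
apply_moves --pt "0 0 0 0 0 -40 -1" --pt "0 0 0 0 0 -80 -1" --pt "0 0 0 0 0 -110 -1" --pt "0 0 0 30 -45 -110 -1" --pt "0 0 0 50 -77 -110 -1" --pt "0 0 0 70 -108 -110 -1" --pt "0 0 0 90 -138 -110 -1" --pt "0 0 0 110 -168 -110 -1" --pt "0 0 0 127 -194 -110 -1" --pt "0 0 0 127 -194 -110 -1" --pt "0 0 0 127 -194 -110 -1" --pt "0 0 0 127 -194 -110 -1"

```text
time: 16.47
ee_pos: [0.587, 0.3424, 0.0791]
eef_rot: [0.996, 0.087, -0.001, 0.001]
ft_force: [0.5, -0.1, -4.6]
width: 0.0405
grip_force: 50.0
```

```bash
python3 -c "
from h import *
go(591,344,15,-80)
c=r.camera('wrist');P=fish(c);Z=P[...,2];p=c['pixels'];H=cv2.cvtColor(p,cv2.COLOR_RGB2HSV).astype(int)
m=(c['z_map']>0)&(Z<.014)&(np.hypot(P[...,0]-.59,P[...,1]-.305)<.13)&(abs(H[...,0]-27)<6)&(H[...,1]>140)
rect(P,cv2.dilate(m.astype(np.uint8),np.ones((3,3)))>0,'tray')
save(c,'w7.png')"
```

```text
[0.001 0.002 0.001] [  0.4   1.  103.6] rows 2.5
[-3.000e-03  1.000e-03 -3.141e+00] [  8.4  -3.  103.5] rows 25.1
now [590.6 345.1 118.5] yaw -80.0 j [-0.16  0.6  -0.64  1.39  0.36  1.26 -2.22] w 0.0405 grip 49.99090704768605 t 16.4667
tray 3216 [597.8 303.6] [177.2 119.3] long 81.4 z [-0.001  0.008  0.011]
```

View pics/w7.png

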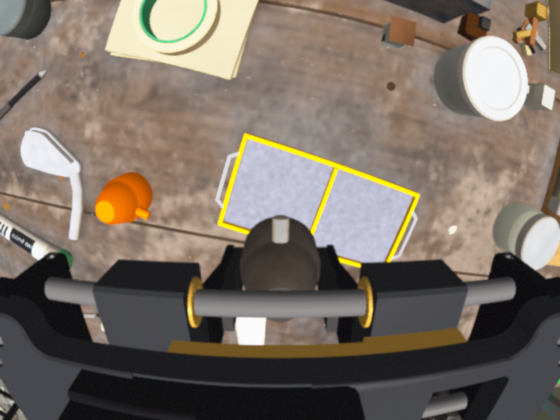

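The chuck hangs upright at (281,255) over the left pocket, and the orange look-alike at (125,198) is clear of the fingers. I lower and release it.

Emit:
apply_moves --pt "0 0 0 0 1 35 -1" --pt "0 0 0 0 1 70 -1" --pt "0 0 0 0 1 90 -1" --pt "0 0 0 0 1 99 -1" --pt "0 0 0 0 1 103 -1" --pt "0 0 0 0 1 103 -1" --pt "0 0 0 0 1 103 -1" --pt "0 0 0 0 1 103 0.4" --pt "0 0 0 0 1 103 0.4" --pt "0 0 0 0 1 103 0.4" --pt "0 0 0 0 1 103 0.4" --pt "0 0 0 0 1 103 0.4" --pt "0 0 0 0 1 90 0.4" --pt "0 0 0 0 1 60 0.4" --pt "0 0 0 0 1 20 0.4" --pt "0 0 0 0 1 -20 0.4" --pt "0 0 0 0 1 -35 0.4" --pt "0 0 0 0 1 -35 0.4"

```text
time: 18.02
ee_pos: [0.5898, 0.3439, 0.1221]
eef_rot: [0.996, 0.087, 0.004, -0.002]
ft_force: [-0.0, 0.2, -1.1]
width: 0.0611
grip_force: 0.0
```

```bash
python3 -c "
from h import *
c=r.camera('wrist');P=fish(c);Z=P[...,2]
near=(c['z_map']>0)&(np.hypot(P[...,0]-.591,P[...,1]-.345)<.045)
rect(P,near&(Z>.05)&(Z<.07),'top');rect(P,near&(Z>.015)&(Z<.07),'all')
go(500,-88.5,160,-55);go(500,-88.5,160,-80)"
```

```text
top 880 [590.7 345.3] [28.5 29.4] long 123.1 z [0.05  0.059 0.063]
all 1699 [592.5 344. ] [41.8 46.2] long 150.9 z [0.021 0.051 0.062]
[-0.001 -0.005 -0.436] [-165.4  413.    -3. ] rows 10.7
[-7.000e-03  1.000e-03  2.706e+00] [-159.8  406.    -3. ] rows 21.7
now [592.3 345.6 158.5] yaw -80.0 j [-0.15  0.57 -0.65  1.35  0.35  1.32 -2.2 ] w 0.0608 grip 0.0 t 18.0667
[-0.002 -0.005  0.   ] [-166.6  411.5   -3. ] rows 10.6
[ 8.000e-03 -3.000e-03 -3.141e+00] [-158.6  407.5   -3. ] rows 25.1
now [592.3 345.6 158.5] yaw -80.0 j [-0.15  0.57 -0.65  1.35  0.35  1.32 -2.2 ] w 0.0608 grip 0.0 t 18.0667
```

Emit:
apply_moves --pt "0 0 0 -167 411 -3 1" --pt "0 0 0 -167 411 -3 1" --pt "0 0 0 -167 411 -3 1" --pt "0 0 0 -167 411 -3 1" --pt "0 0 0 -167 411 -3 1" --pt "0 0 0 -167 411 -3 1" --pt "0 0 0 -167 411 -3 1" --pt "0 0 0 -167 411 -3 1" --pt "0 0 0 -167 411 -3 1" --pt "0 0 0 -167 411 -3 1" --pt "0 0 0 -167 411 -3 1" --pt "0 0 0 -167 411 -3 1" --pt "0 0 0 -167 411 -3 1" --pt "0 0 0 -167 411 -3 1"

```text
time: 19.23
ee_pos: [0.4945, -0.091, 0.1179]
eef_rot: [0.996, 0.088, -0.0, -0.0]
ft_force: [-0.9, 1.0, 0.0]
width: 0.0867
grip_force: 0.0
```

```bash
python3 -c "
from h import *
c=r.camera('wrist');P=fish(c);Z=P[...,2]
near=(c['z_map']>0)&(np.hypot(P[...,0]-.5,P[...,1]+.0885)<.045)
q=rect(P,near&(Z>.04)&(Z<.055),'jar top');print(cv2.minEnclosingCircle((q[:,:2]*1000).astype(np.float32)))
go(500,-88.5,9,-80)"
```

```text
jar top 2814 [500.6 -86.3] [52.7 52.7] long 178.1 z [0.044 0.046 0.048]
((500.537353515625, -86.4354019165039), 26.748991012573242)
[-0.001  0.     0.002] [  1.5   1.1 148.5] rows 3.6
[-1.00e-03 -1.00e-03 -3.14e+00] [  9.5  -2.9 148.5] rows 25.1
now [498.4 -87.8 157.5] yaw -79.9 j [ 0.59  0.15 -0.54  1.84  0.08  1.17 -1.37] w 0.0874 grip 0.0 t 19.2833
```

Emit:
apply_moves --pt "0 0 0 2 -1 40 1" --pt "0 0 0 2 -1 80 1" --pt "0 0 0 2 -1 110 1" --pt "0 0 0 2 -1 132 1" --pt "0 0 0 2 -1 144 1" --pt "0 0 0 2 -1 148 1" --pt "0 0 0 2 -1 148 1" --pt "0 0 0 2 -1 148 -1" --pt "0 0 0 2 -1 148 -1" --pt "0 0 0 2 -1 148 -1" --pt "0 0 0 2 -1 148 -1" --pt "0 0 0 2 -1 148 -1" --pt "0 0 0 2 -1 148 -1" --pt "0 0 0 2 -1 148 -1" --pt "0 0 0 2 -1 148 -1" --pt "0 0 0 2 -1 148 -1" --pt "0 0 0 2 -1 148 -1" --force 35

```text
time: 20.7
ee_pos: [0.4967, -0.0906, -0.0295]
eef_rot: [0.996, 0.087, 0.0, 0.0]
ft_force: [-1.3, -0.9, 5.5]
width: 0.0515
grip_force: 34.8
```

```bash
python3 -c "
from h import *
go(584,264,150,-8.6)"
```

```text
[ 0.    -0.    -1.246] [ 148.2 -329.6 -140.1] rows 10.0
[-0.    -0.     1.896] [ 147.  -338.4 -140.1] rows 15.2
now [500.3 -87.9  10. ] yaw -80.0 j [ 0.54  0.35 -0.5   1.96  0.22  0.88 -1.48] w 0.0515 grip 34.753977321088314 t 20.7
```

Emit:
apply_moves --pt "0 0 0 0 0 -40 -1" --pt "0 0 0 0 0 -80 -1" --pt "0 0 0 0 0 -120 -1" --pt "0 0 0 0 0 -140 -1" --pt "0 0 -1.246 148 -330 -140 -1" --pt "0 0 -1.246 148 -330 -140 -1" --pt "0 0 -1.246 148 -330 -140 -1" --pt "0 0 -1.246 148 -330 -140 -1" --pt "0 0 -1.246 148 -330 -140 -1" --pt "0 0 -1.246 148 -330 -140 -1" --pt "0 0 -1.246 148 -330 -140 -1" --pt "0 0 -1.246 148 -330 -140 -1" --pt "0 0 -1.246 148 -330 -140 -1" --pt "0 0 -1.246 148 -330 -140 -1" --pt "0 0 -1.246 148 -330 -140 -1" --pt "0 0 -1.246 148 -330 -140 -1" --pt "0 0 -1.246 148 -330 -140 -1" --pt "0 0 -1.246 148 -330 -140 -1"

```text
time: 22.2
ee_pos: [0.5853, 0.2585, 0.1102]
eef_rot: [0.76, 0.65, -0.0, 0.001]
ft_force: [0.1, 0.3, -1.4]
width: 0.0515
grip_force: 34.7
```

```bash
python3 look.py w8; python3 -c "
from h import *
go(584,264,15,-8.6)"; python3 tips.py
```

```text
[ 0.001  0.001 -0.004] [  1.1  -0.2 134.8] rows 3.2
[ 1.000e-03 -1.000e-03  3.138e+00] [  9.1  -4.2 134.8] rows 25.1
now [583.9 263.1 149.8] yaw -8.8 j [ 0.11  0.54 -0.83  1.48  0.41  1.3  -0.91] w 0.0512 grip 34.74796934053302 t 22.25
wrist -1 1581 tip z [0.1433 0.1453 0.1468] tool y [-0.037  -0.0007] tool x [0.0104 0.034 ]
wrist 1 1337 tip z [0.1438 0.145  0.1471] tool y [0.0005 0.0326] tool x [0.0102 0.0336]
scene -1 244 tip z [0.1409 0.1423 0.1446] tool y [-0.0389 -0.0058] tool x [-0.0086  0.0325]
[0.58530542 0.25877151 0.1103314 ] 0.0511976029375658 [ 0.06510477  0.01019323 -1.27854031]
```

View pics/w8.png

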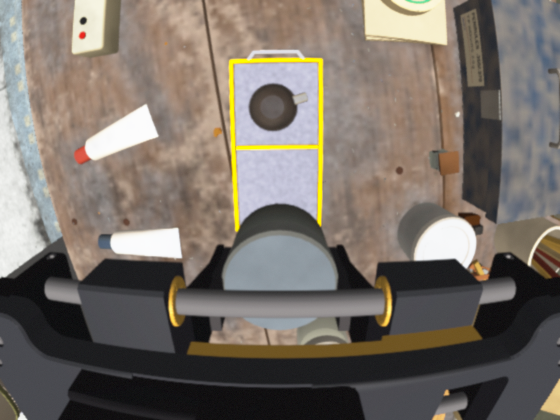

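The chuck stands in the upper pocket at (272,107), and the held jar at (280,260) lines up with the lower pocket. I lower it.

Emit:
apply_moves --pt "0 0 0 1 0 40 -1" --pt "0 0 0 1 0 80 -1" --pt "0 0 0 1 0 110 -1" --pt "0 0 0 1 0 127 -1" --pt "0 0 0 1 0 134 -1" --pt "0 0 0 1 0 134 -1" --pt "0 0 0 1 0 134 -1" --pt "0 0 0 1 0 134 0.7" --pt "0 0 0 1 0 134 0.7" --pt "0 0 0 1 0 134 0.7" --pt "0 0 0 1 0 134 0.7" --pt "0 0 0 1 0 134 0.7" --pt "0 0 0 1 0 120 0.7" --pt "0 0 0 1 0 80 0.7" --pt "0 0 0 1 0 40 0.7" --pt "0 0 0 1 0 0 0.7" --pt "0 0 0 1 0 0 0.7"

```text
time: 23.77
ee_pos: [0.5883, 0.2641, 0.12]
eef_rot: [0.758, 0.652, 0.006, 0.002]
ft_force: [-0.1, 0.9, 1.0]
width: 0.0739
grip_force: 0.0
```

```bash
python3 -c "
from h import *
c=r.camera('wrist');P=fish(c);Z=P[...,2]
def at(n,x,y,lo,hi,rad):
    return rect(P,(c['z_map']>0)&(np.hypot(P[...,0]-x,P[...,1]-y)<rad)&(Z>lo)&(Z<hi),n)
at('jar',.584,.264,.044,.06,.045);at('chuck',.591,.345,.052,.07,.04)
at('dark',.426,.23,.006,.035,.075);at('red',.4275,.344,.006,.035,.075)
go(427,230,140,84)
go(427,344,140,101.8)"
```

```text
jar 2798 [584.3 269.2] [52.3 52.2] long 83.6 z [0.048 0.05  0.052]
chuck 946 [590.4 345. ] [28.4 28. ] long 12.9 z [0.053 0.06  0.063]
dark 1862 [425.2 235.4] [33.5 97.1] long 170.9 z [0.012 0.018 0.024]
red 2122 [426.6 347.9] [97.2 33.5] long 9.8 z [0.012 0.018 0.024]
[ 0.009  0.002 -1.616] [ -54.5 -149.8   14.4] rows 12.9
[ 0.002 -0.009  1.526] [ -58.9 -157.6   14.3] rows 12.2
now [585.7 267.2 155.7] yaw -8.6 j [ 0.11  0.54 -0.83  1.47  0.41  1.3  -0.91] w 0.0743 grip 0.0 t 23.8167
[ 0.009  0.004 -1.927] [  59.3 -167.7   14.8] rows 15.4
[ 0.004 -0.008  1.215] [  52.7 -173.8   14.7] rows 9.7
now [585.7 267.2 155.7] yaw -8.6 j [ 0.11  0.54 -0.83  1.47  0.41  1.3  -0.91] w 0.0743 grip 0.0 t 23.8167
```

Emit:
apply_moves --pt "0 0 -1.905 60 -168 14 0.7" --pt "0 0 -1.905 60 -168 14 0.7" --pt "0 0 -1.905 60 -168 14 0.7" --pt "0 0 -1.905 60 -168 14 0.7" --pt "0 0 -1.905 60 -168 14 0.7" --pt "0 0 -1.905 60 -168 14 0.7" --pt "0 0 -1.905 60 -168 14 0.7" --pt "0 0 -1.905 60 -168 14 0.7" --pt "0 0 -1.905 60 -168 14 0.7" --pt "0 0 -1.905 60 -168 14 0.7" --pt "0 0 -1.905 60 -168 14 0.7" --pt "0 0 -1.905 60 -168 14 0.7" --pt "0 0 -1.905 60 -168 14 0.7" --pt "0 0 -1.905 60 -168 14 0.7" --pt "0 0 -1.905 60 -168 14 0.7" --pt "0 0 -1.905 60 -168 14 0.7" --pt "0 0 -1.905 60 -168 14 0.7" --pt "0 0 -1.905 60 -168 14 0.7"

```text
time: 25.32
ee_pos: [0.4278, 0.3454, 0.0961]
eef_rot: [-0.091, 0.996, -0.0, -0.0]
ft_force: [0.3, 0.1, -0.4]
width: 0.074
grip_force: 0.0
```

```bash
python3 -c "
from h import *
c=r.camera('wrist');P=fish(c);Z=P[...,2]
rect(P,(c['z_map']>0)&(np.hypot(P[...,0]-.427,P[...,1]-.345)<.075)&(Z>.006)&(Z<.035),'red')
go(427,345,7,100.5)"
```

```text
red 2946 [427.  345.6] [97.9 32.8] long 11.3 z [0.012 0.019 0.024]
[-0.    -0.    -0.001] [ -3.1   1.7 128.7] rows 3.1
[-0.     0.     3.141] [  4.9  -2.3 128.7] rows 25.1
now [424.3 342.8 135.7] yaw 100.4 j [ 0.24  0.58 -1.3   1.72  0.58  1.3   0.57] w 0.0741 grip 0.0 t 25.3667
```

Emit:
apply_moves --pt "0 0 -0.015 -3 2 40 0.7" --pt "0 0 -0.015 -3 2 80 0.7" --pt "0 0 -0.015 -3 2 105 0.7" --pt "0 0 -0.015 -3 2 120 0.7" --pt "0 0 -0.015 -3 2 128 0.7" --pt "0 0 -0.015 -3 2 128 0.7" --pt "0 0 -0.015 -3 2 128 -1" --pt "0 0 -0.015 -3 2 128 -1" --pt "0 0 -0.015 -3 2 128 -1" --pt "0 0 -0.015 -3 2 128 -1" --pt "0 0 -0.015 -3 2 128 -1" --pt "0 0 -0.015 -3 2 128 -1" --pt "0 0 -0.015 -3 2 128 -1" --pt "0 0 -0.015 -3 2 128 -1" --pt "0 0 -0.015 -3 2 128 -1" --pt "0 0 -0.015 -3 2 128 -1" --pt "0 0 -0.015 -3 2 128 -1" --pt "0 0 -0.015 -3 2 128 -1" --force 20

```text
time: 26.87
ee_pos: [0.4306, 0.3481, -0.0318]
eef_rot: [-0.099, 0.995, -0.0, 0.0]
ft_force: [0.9, -1.0, 1.9]
width: 0.0257
grip_force: 20.0
```

```bash
python3 -c "
from h import *
go(440,345,150,101);go(444,-360,150,94)"
```

```text
[-0.     0.     0.007] [ -12.7   -2.9 -142.3] rows 3.4
[-0.    -0.    -3.134] [  -4.6   -6.9 -142.3] rows 25.1
now [427.  345.3   7.7] yaw 101.4 j [ 0.13  0.72 -1.14  1.82  0.74  1.11  0.49] w 0.0257 grip 19.98682200908661 t 26.8667
[-0.     0.     0.129] [ 122.7 -695.3 -142.2] rows 17.3
[-0.    -0.    -3.012] [ 131.2 -698.2 -142.2] rows 24.1
now [427.  345.3   7.7] yaw 101.4 j [ 0.13  0.72 -1.14  1.82  0.74  1.11  0.49] w 0.0257 grip 19.98682200908661 t 26.8667
```

Emit:
apply_moves --pt "0 0 0 0 0 -40 -1" --pt "0 0 0 0 0 -80 -1" --pt "0 0 0 0 0 -120 -1" --pt "0 0 0 -5 -30 -142 -1" --pt "0 0 0.02 2 -70 -142 -1" --pt "0 0 0.02 10 -110 -142 -1" --pt "0 0 0.02 17 -150 -142 -1" --pt "0 0 0.03 24 -190 -142 -1" --pt "0 0 0.03 31 -230 -142 -1" --pt "0 0 0.04 38 -270 -142 -1" --pt "0 0 0.05 45 -310 -142 -1" --pt "0 0 0.06 52 -350 -142 -1" --pt "0 0 0.07 60 -390 -142 -1" --pt "0 0 0.08 68 -430 -142 -1" --pt "0 0 0.09 76 -470 -142 -1" --pt "0 0 0.1 84 -510 -142 -1" --pt "0 0 0.11 92 -550 -142 -1" --pt "0 0 0.12 100 -590 -142 -1" --pt "0 0 0.129 111 -640 -142 -1" --pt "0 0 0.129 123 -678 -142 -1"

```text
time: 28.53
ee_pos: [0.4446, -0.3351, 0.11]
eef_rot: [-0.035, 0.999, -0.0, -0.0]
ft_force: [1.2, 0.2, -0.2]
width: 0.0259
grip_force: 20.0
```

```bash
python3 -c "
from h import *
go(444,-360,150,94)"
```

```text
[-0. -0.  0.] [ -1.7 -22.8  -0.5] rows 0.5
[ 0.    -0.    -3.141] [  6.3 -26.8  -0.5] rows 25.1
now [ 440.8 -337.3  149.5] yaw 94.0 j [ 1.49  0.49 -1.17  1.69  0.47  1.27  1.87] w 0.0259 grip 19.987893998622894 t 28.5333
```

Emit:
apply_moves --pt "0 0 0 -2 -23 0 -1" --pt "0 0 0 -2 -23 20 -1" --pt "0 0 0 -2 -23 60 -1" --pt "0 0 0 -2 -23 100 -1" --pt "0 0 0 -2 -23 125 -1" --pt "0 0 0 -2 -23 134 -1" --pt "0 0 0 -2 -23 137 -1" --pt "0 0 0 -2 -23 137 -1" --pt "0 0 0 -2 -23 137 -1" --pt "0 0 0 -2 -23 137 -0.1" --pt "0 0 0 -2 -23 137 -0.1" --pt "0 0 0 -2 -23 137 -0.1" --pt "0 0 0 -2 -23 137 -0.1" --pt "0 0 0 -2 -23 120 -0.1" --pt "0 0 0 -2 -23 80 -0.1" --pt "0 0 0 -2 -23 40 -0.1" --pt "0 0 0 -2 -23 0 -0.1" --pt "0 0 0 -2 -23 0 -0.1" --pt "0 0 0 -2 -23 0 -0.1"

```text
time: 30.12
ee_pos: [0.4496, -0.3568, 0.1127]
eef_rot: [-0.035, 0.999, -0.002, 0.001]
ft_force: [-0.1, 0.0, -1.2]
width: 0.0391
grip_force: 0.0
```

```bash
python3 -c "
from chk import *
at('red',.444,-.360,.013,.04,.06);at('wedge',.44,-.298,.013,.04,.055)
go(425.5,232,140,82.5)"
```

```text
red 162 [ 439.9 -311.3] [79.9 21.1] long 0.1 z [0.015 0.022 0.031]
wedge 490 [ 439.2 -303.6] [98.  39.7] long 5.7 z [0.014 0.022 0.033]
[-0.001  0.001  0.201] [-22.4 589.7   9.4] rows 14.2
[-1.000e-03 -2.000e-03 -2.941e+00] [-13.8 587.4   9.4] rows 23.5
now [ 444.6 -358.6  150.3] yaw 94.0 j [ 1.48  0.52 -1.14  1.65  0.49  1.29  1.88] w 0.0389 grip 0.0 t 30.1667
```

Emit:
apply_moves --pt "0 0 0.201 -22 590 9 0.7" --pt "0 0 0.201 -22 590 9 0.7" --pt "0 0 0.201 -22 590 9 0.7" --pt "0 0 0.201 -22 590 9 0.7" --pt "0 0 0.201 -22 590 9 0.7" --pt "0 0 0.201 -22 590 9 0.7" --pt "0 0 0.201 -22 590 9 0.7" --pt "0 0 0.201 -22 590 9 0.7" --pt "0 0 0.201 -22 590 9 0.7" --pt "0 0 0.201 -22 590 9 0.7" --pt "0 0 0.201 -22 590 9 0.7" --pt "0 0 0.201 -22 590 9 0.7" --pt "0 0 0.201 -22 590 9 0.7" --pt "0 0 0.201 -22 590 9 0.7" --pt "0 0 0.201 -22 590 9 0.7" --pt "0 0 0.201 -22 590 9 0.7" --pt "0 0 0.201 -22 590 9 0.7" --pt "0 0 0.201 -22 590 9 0.7"

```text
time: 31.67
ee_pos: [0.4286, 0.2331, 0.1003]
eef_rot: [0.066, 0.998, -0.0, -0.001]
ft_force: [1.4, 0.1, -1.2]
width: 0.074
grip_force: 0.0
```

```bash
python3 -c "
from chk import *
at('red',.444,-.360,.013,.04,.055);at('wedge',.44,-.298,.013,.04,.055)
c=r.camera('wrist');P=fish(c);Z=P[...,2]
rect(P,(c['z_map']>0)&(np.hypot(P[...,0]-.426,P[...,1]-.231)<.075)&(Z>.006)&(Z<.035),'dark')
save(t,'t9.png',(800,600))
go(425.5,232,7,82.5)"
```

```text
red 362 [ 446.1 -355.4] [96.1 33.5] long 1.7 z [0.015 0.023 0.03 ]
wedge 494 [ 438.3 -301.9] [100.   35.9] long 5.1 z [0.014 0.023 0.033]
dark 2866 [425.2 233.3] [33.1 96.5] long 172.4 z [0.012 0.019 0.024]
[-0.001 -0.    -0.002] [ -0.4   1.3 133.2] rows 3.2
[-1.000e-03  2.000e-03  3.139e+00] [  7.6  -2.8 133.2] rows 25.1
now [425.  231.  140.2] yaw 82.4 j [ 0.54  0.34 -1.28  1.87  0.35  1.19  0.58] w 0.0737 grip 0.0 t 31.7667
```

View pics/t9.png

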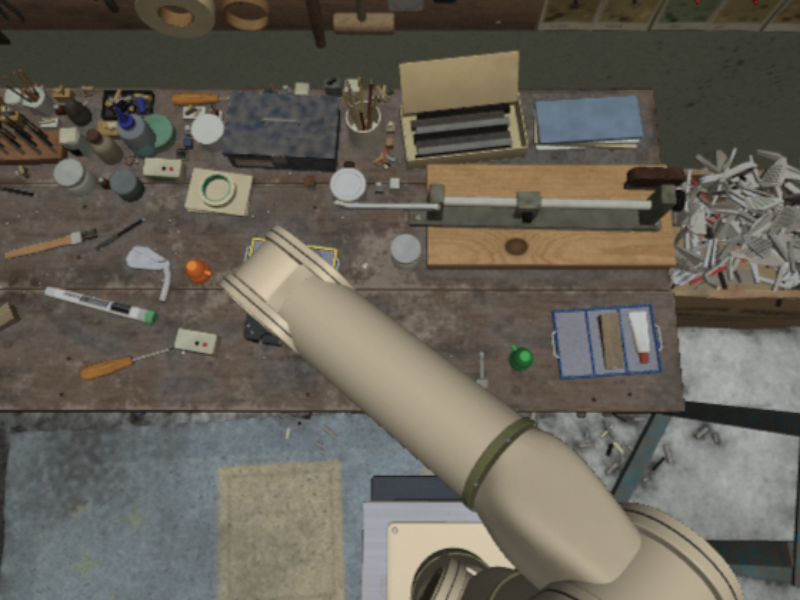

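The wedge at (612,341) and red tube at (640,336) lie in the middle and right blue pockets. Now the dark-capped tube.

Emit:
apply_moves --pt "0 0 0 0 2 40 0.7" --pt "0 0 0 0 2 80 0.7" --pt "0 0 0 0 2 110 0.7" --pt "0 0 0 0 2 125 0.7" --pt "0 0 0 0 2 133 0.7" --pt "0 0 0 0 2 133 0.7" --pt "0 0 0 0 2 133 -1" --pt "0 0 0 0 2 133 -1" --pt "0 0 0 0 2 133 -1" --pt "0 0 0 0 2 133 -1" --pt "0 0 0 0 2 133 -1" --pt "0 0 0 0 2 133 -1" --pt "0 0 0 0 2 133 -1" --pt "0 0 0 0 2 133 -1" --pt "0 0 0 0 2 133 -1" --pt "0 0 0 0 2 133 -1" --pt "0 0 0 0 2 133 -1" --pt "0 0 0 0 2 133 -1" --force 20

```text
time: 33.27
ee_pos: [0.4293, 0.2361, -0.0318]
eef_rot: [0.065, 0.998, -0.0, 0.0]
ft_force: [0.4, -1.1, 3.0]
width: 0.0255
grip_force: 20.0
```

```bash
python3 -c "
from h import *
go(436,-235,150,94)"
```

```text
[-0.     0.    -0.201] [ -71.7 -463.4 -142.2] rows 11.8
[0.    0.    2.941] [ -64.6 -468.9 -142.2] rows 23.5
now [425.  234.6   7.7] yaw 82.5 j [ 0.34  0.53 -1.09  1.98  0.57  0.98  0.41] w 0.0255 grip 20.000381469726562 t 33.2667
```

Emit:
apply_moves --pt "0 0 0 0 0 -40 -1" --pt "0 0 0 0 0 -80 -1" --pt "0 0 0 0 0 -120 -1" --pt "0 0 0 0 0 -142 -1" --pt "0 0 -0.201 -72 -463 -142 -1" --pt "0 0 -0.201 -72 -463 -142 -1" --pt "0 0 -0.201 -72 -463 -142 -1" --pt "0 0 -0.201 -72 -463 -142 -1" --pt "0 0 -0.201 -72 -463 -142 -1" --pt "0 0 -0.201 -72 -463 -142 -1" --pt "0 0 -0.201 -72 -463 -142 -1" --pt "0 0 -0.201 -72 -463 -142 -1" --pt "0 0 -0.201 -72 -463 -142 -1" --pt "0 0 -0.201 -72 -463 -142 -1" --pt "0 0 -0.201 -72 -463 -142 -1" --pt "0 0 -0.201 -72 -463 -142 -1" --pt "0 0 -0.201 -72 -463 -142 -1" --pt "0 0 -0.201 -72 -463 -142 -1" --pt "0 0 -0.201 -72 -463 -142 -1"

```text
time: 34.85
ee_pos: [0.4403, -0.2313, 0.1101]
eef_rot: [-0.035, 0.999, 0.0, 0.0]
ft_force: [-0.3, 0.8, -0.5]
width: 0.026
grip_force: 20.0
```

```bash
python3 -c "
from h import *
go(436,-235,12.5,94)"
```

```text
[0.001 0.    0.001] [  0.6  -1.5 137.1] rows 3.3
[-0.00e+00  1.00e-03 -3.14e+00] [  8.6  -5.5 137.1] rows 25.1
now [ 436.5 -233.6  149.6] yaw 94.1 j [ 1.45  0.31 -1.2   1.84  0.31  1.2   1.79] w 0.026 grip 20.000170469284058 t 34.85
```

Emit:
apply_moves --pt "0 0 0 0 -1 40 -1" --pt "0 0 0 0 -1 80 -1" --pt "0 0 0 0 -1 110 -1" --pt "0 0 0 0 -1 128 -1" --pt "0 0 0 0 -1 137 -1" --pt "0 0 0 0 -1 137 -1" --pt "0 0 0 0 -1 137 -1" --pt "0 0 0 0 -1 137 -0.1" --pt "0 0 0 0 -1 137 -0.1" --pt "0 0 0 0 -1 137 -0.1" --pt "0 0 0 0 -1 137 -0.1" --pt "0 0 0 0 -1 120 -0.1" --pt "0 0 0 0 -1 80 -0.1" --pt "0 0 0 0 -1 40 -0.1" --pt "0 0 0 0 -1 0 -0.1" --pt "0 0 0 0 100 0 -0.1" --pt "0 0 0 0 150 0 -0.1" --pt "0 0 0 0 200 0 -0.1" --pt "0 0 0 0 200 0 -0.1" --pt "0 0 0 0 200 0 -0.1"

```text
time: 36.52
ee_pos: [0.4256, -0.0301, 0.11]
eef_rot: [-0.036, 0.999, -0.001, -0.0]
ft_force: [0.9, 0.3, 0.2]
width: 0.0393
grip_force: 0.0
```

```bash
python3 -c "
from chk import *
at('red',.444,-.360,.013,.04,.055);at('wedge',.44,-.298,.013,.04,.055);at('dark',.436,-.235,.013,.04,.055)
at('clear',.605,.084,.05,.07);at('counter',.434,.465,.03,.05);at('jar',.583,.266,.044,.06,.04);at('chuck',.591,.345,.05,.07,.04)
save(t,'t10.png',(800,600));print(r.read_state()['time'])"
```

```text
red 361 [ 445.8 -355.9] [96.8 32.6] long 2.6 z [0.015 0.023 0.03 ]
wedge 493 [ 438.  -301.3] [99.5 36.2] long 4.2 z [0.014 0.022 0.034]
dark 362 [ 438.2 -231.7] [95.8 32.8] long 1.4 z [0.016 0.023 0.031]
clear 356 [605.7  83.6] [58.2 53.5] long 0.1 z [0.052 0.057 0.061]
counter 396 [433.  470.1] [75.8 38.2] long 80.4 z [0.031 0.036 0.041]
jar 300 [584.3 266.8] [52. 51.] long 87.9 z [0.045 0.05  0.054]
chuck 89 [589.8 341.5] [26.  26.4] long 138.5 z [0.051 0.059 0.065]
36.5667
```

View pics/t10.png

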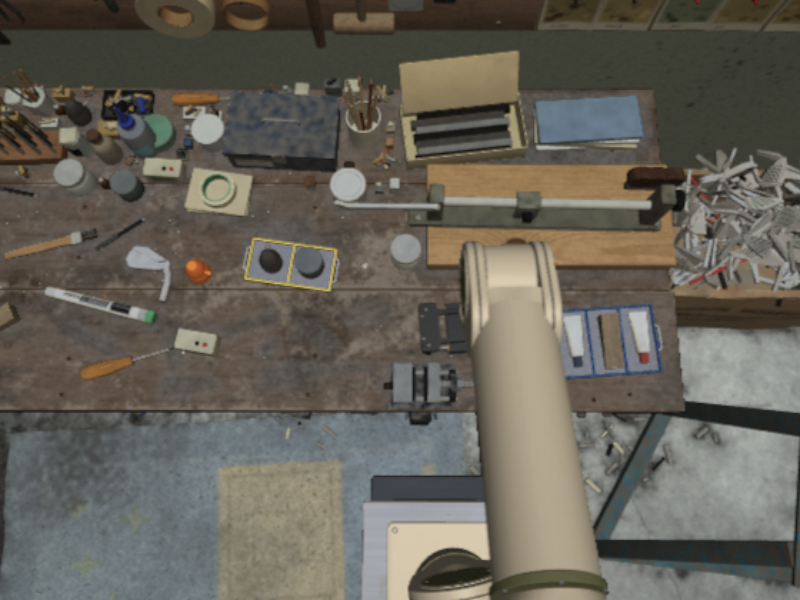

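All five pieces sit in their pockets: tubes at (575,338) and (641,336), wedge (612,341), chuck (271,260) and jar (309,262). The glass jar and counter have not moved, and the gripper is clear. I hand in.

```bash
python3 -c "
from bench import r
print(r.close_job())"
```

```text
the job is handed in; nothing more can be done
None
```

Both kits are made up and the job is handed in at about 37 s of arm time: by the last top-camera check all five pieces sat in their pockets within tolerance, with the glass jar and counter where they stood. The hand-in call returned no verdict.

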